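Raise the drying arm and lock it with its pin

ROBOT

A 6-joint arm with a two-finger parallel gripper is mounted at the origin on a cart in front of the work surface, level with it; the furniture and walls round the work are solid. World frame = base frame: x ahead of the robot, y to its left, z up, the work surface at z = 0. Lengths are in m, angles in rad, forces in N, time in s.
With the tool pointing down it reaches from about 0.35 to 0.975 m from the base axis. Payload 4.9 kg.
Tool frame: the origin (TCP) lies midway between the tips of the shut fingers; the grasp point (between the pads) lies 19 mm behind it; z points along the fingers, y is the line along which they close (so a half turn about z gives the same grasp; the last joint's range is limited). The gripper opens to 85 mm and grips with 20 to 120 N. Pads are 22 mm wide; open, the fingers measure 114 mm over their backs; the gripper's body (76 mm by 85 mm) begins 54 mm behind the grasp point. The pads swing forward as they close: fully open they stand 13 mm farther back than shut.
Start: joints at [-1.401, 0.053, 1.613, -0, 1.476, -0.119], TCP at [0.178, -0.599, 0.231] pointing down, gripper open.
Joint ranges: [-3.01, 3.01], [-1.01, 2.22], [0.06, 2.58], [-1.02, 4.17], [0.09, 2.62], [-3.14, 3.14]. Speed limits (rad/s): [2.57, 2.57, 3.14, 3.14, 3.14, 3.14].

INTERFACE

Orientations are given as a rotation vector (axis times angle).
In Python, from station import ctrl gives the robot as it stands.
- The arm moves only by the shell command python3 -m handwheel 'ROWS' [FORCE]. ROWS is JSON, a list of rows, each an object with "gripper": the gripper command: -1 is fully open, 1 is shut, values between are in proportion; "offset": the shift along the tool's x, y, z in mm, a list of three; "rotation": the turn, a rotation vector about the tool's x, y, z in rad, a list of three. A call has exactly 8 rows; each row is the pose to reach, as a shift and turn from the pose commanded when the call began, along the tool's axes at that moment; what a row does not reach only later rows make up. A row lasts 1/8 s, in which the tool goes at most 62.5 mm and 10.7 degrees, less where a joint would pass 70% of its speed; a pose out of reach is approached as far as the arm can. A call with a gripper value outside its range is refused whole. The fingers move at their own pace and stop on an object; FORCE is the grip in N (left out, the last holds). Time passes only in rows, so rows that repeat a pose let the fingers close, or fill a call up. It gives the time, the measured TCP pose, the force, the opening and the grip force at its end, in the units of the state.
- ctrl.get_obs(): the state, without advancing time (a new reading comes with each control period).
- ctrl.get_image(name): name is "side" or "top" or "wrist"; returns a dict with "image" (480x640x3 uint8, red, green, blue), "fovy" (degrees; the focal length in pixels is half the picture's height over the tangent of half this angle, whatever the lens; pixels are square), "cx", "cy" (the principal point, pixels), "xyz" and "attitude" of the camera in the world. Camera axes: x right, y up, looking along -z (the intrinsics and any distortion apply to the point x, -y, -z); pixel columns grow to the right and rows downward; lengths in m; the calibration is good to about 2 mm. A picture is of the moment at which its call begins. There is no depth.
- ctrl.finish_job(): hands the job in; it is judged then, once.
The state is a dict: "t": time; "q": joint angles; "dq": joint speeds; "effort": joint torques, N m; "tool_pos": TCP position; "tool_rot": TCP orientation; "contact_force": force on the tool from outside, world axes, zero at the start; "wrist_torque": the same for the moment, N m; "opening": finger opening in m; "grip_force": force on a finger pad.
Only numpy, scipy, OpenCV 4.12 (cv2) and the standard library are available. Lean on these libraries where they do the work, as an engineer would, in place of code of your own. Each camera call takes 0.05 s, during which the arm holds its last target. There are 200 camera calls.

TASK

Set the wooden drying arm on the white airer bracket up for use. Pull the red-handled locking pin out of the lower hole on the bracket's left side and lay it on the worktop; raise the arm until its hole lines up with the upper hole (blue ring, on the bracket's right side) and let go, the stiff hinge holds it there; then take the pin again, the other way round, and push it from the right through the bracket and the arm until its handle meets the bracket, and let go. Do not push the other things about.

Things in the scene. Friction and masses are not known exactly. Their poses are not given: they have to be found in the camera images.
- airer_bracket: White fixed bracket; origin on the worktop under the arm's hinge, x away from the robot, y left, z up (yaw up to 0.2). In its frame (mm): base x -97..53, y -42..42, 10 high; two upright cheeks 8 thick at y 14..22 (left) and -22..-14 (right), x -87..43, up to z 116; hinge axis along y at x 0, z 50; two holes 17.5 wide along y through both cheeks: lower x -60, z 50, upper x -38.6, z 96.0.
- lower_mouth (a point): Centre of the lower hole's open mouth, on the left cheek's outer face. Axes as the bracket; the pin is pulled out along +y of the bracket. At the start the pin is fully home here, handle to the left. On the right cheek a closed grey cap, 24 mm wide and 26 mm long, covers this hole.
- upper_mouth (a point): Centre of the upper hole's open mouth (blue ring), on the right cheek's outer face. Axes as the bracket; the pin goes in here along +y of the bracket. On the left cheek a closed grey cap, 24 mm wide and 26 mm long, covers this hole.
- drying_arm (a joint): Angle of the wooden arm in rad: 0 = stowed level, pointing to the robot (bracket -x), locked by the pin at the start; grows as the free end rises; stop at 1.25. At 0.873 (50 degrees) its hole lines up with the upper holes. The hinge has friction: the arm stays at any angle where it is left; about 3 N at the free end lifts it.
- bar_grip (a point): Point at mid thickness of the arm, 140 mm from the hinge axis, where it is 20 mm wide and 20 mm deep: a good place to take it from above. Its axes turn with the arm (x along the arm towards the hinge, y along the hinge axis). The arm ends 188 mm from the hinge. A wall cabinet hangs 0.63 m over the worktop from x = 0.57 m on.
- bar_hole (a point): Centre of the arm's hole (19 mm wide, along y), 60 mm from the hinge axis; the arm is 20 mm thick and 34 mm deep here, midway between the cheeks.
- pin_grip (a point): Centre of the grip part of the pin's red handle, on the pin's axis, 64 mm behind the shoulder. Handle: 85 mm long, 22 mm wide (y), 18 mm deep (z). The pin's x axis points to its nose. Lying flat on the worktop the pin leans about 2 degrees nose-down: its axis is 12 mm up here, 6 mm at the nose.
- pin_shoulder (a point): On the pin's axis where the handle ends and the 14 mm steel shank begins; it meets the cheek when the pin is home. Axes as pin_grip. The pin weighs about 80 g.
- pin_nose (a point): Tip of the pin, 64 mm ahead of the shoulder; the last 16 mm taper from 14 mm to 6 mm across. Axes as pin_grip.
- dial_timer_mid (a point): White wind-up timer with a black dial, 68 x 68 x 49 mm, a bystander to leave alone; point half-way up.
- blue_spool_mid (a point): Blue thread spool, 33 x 33 x 46 mm, standing, a bystander; point half-way up.
- sewing_tape_mid (a point): Round grey-blue tape measure, 52 x 56 x 18 mm, a bystander; point half-way up.
- lint_roller_mid (a point): Lint roller lying down, 48 x 234 x 46 mm (long along its y), a bystander; point half-way up.
Things that resemble listed ones, but are neither listed nor needed, are in the scene too. Of the things that look like the part that bears pin_grip, the larger one is meant.

How it is judged:
On the way, in this order (a step that is already met when the one before it is completed fails the run):
1. the pin is out of the bracket and lies on the worktop, let go (height (world z) of each of pin_grip, pin_nose below 0.02 m and contact force between the fingers and anything else below 0.3 N), for 0.2 s.
2. the arm is raised so that its hole lines up with the upper holes (within about 0.1 rad of 0.873) and stays there untouched (value of joint drying_arm between 0.773 and 0.973 rad and velocity of joint drying_arm between -0.02 and 0.02 rad/s and contact force between the fingers and anything else below 0.3 N), for 0.2 s.
At the end, for the whole second after the job is handed in: The pin passes through both cheeks and the arm at the upper hole from the right: its shoulder within 8 mm of the mouth's centre, its axis within 0.14 rad of the hole's, its nose at least 12 mm out of the left cheek; the arm stands within 0.08 rad of 0.873; all let go (distance between pin_shoulder and upper_mouth below 0.008 m and angle between the x axis of pin_grip and the y axis of airer_bracket, either way round below 0.14 rad and y of pin_nose in the frame of airer_bracket above 0.034 m and value of joint drying_arm between 0.793 and 0.953 rad and contact force between the fingers and anything else below 0.3 N); the robot touches nothing.
It fails at once if one of the loose neighbours (timer, spool, tape measure, lint roller) is pushed more than 25 mm (distance of any of dial_timer_mid, blue_spool_mid, sewing_tape_mid, lint_roller_mid from where it was at the start of the episode above 0.025 m).
It also fails if it takes over 72 s, if anything falls off the work surface, if the arm or the gripper's body presses on something with over 40 N, if the wrist force passes 120 N, or if a joint passes its speed limit or range.

## Working session

There is one attempt and no reset: what is moved stays moved. The work goes in short steps, Python scripts to look and compute and a shell command to move; the robot and the scene stay as the last step left them, time stands still between calls to the robot, and variables do not carry over. Pictures are saved under pics/ and viewed, at most 10 in all, crops included, and the job is handed in when it is done.

```bash
mkdir -p pics
cat > h.py <<'E'
import numpy as np,cv2
from station import ctrl
from scipy.spatial.transform import Rotation as R
def cam(n,save=None):
    c=ctrl.get_image(n)
    if save: cv2.imwrite('pics/'+save,c['image'][:,:,::-1])
    return c
E
python3 - <<'E'
from h import *
print(ctrl.get_obs())
for n in ['side','top','wrist']:
    c=cam(n,n+'0.png'); print({k:v for k,v in c.items() if k!='image'})
E
ls
```

```text
{'t': 0.0, 'q': array([-1.40099322e+00,  5.33860975e-02,  1.61430600e+00, -2.22913754e-05,
        1.47600546e+00, -1.19001322e-01]), 'dq': array([ 0.00027161, -0.00085548, -0.00123609,  0.00074052,  0.00142806,
       -0.00190001]), 'effort': array([ 1.11049146e-04, -3.93686914e+01, -3.70172131e+01, -5.76172351e-05,
        7.33346416e-03, -1.32044084e-05]), 'tool_pos': array([ 0.17789026, -0.59849151,  0.23003773]), 'tool_rot': array([-3.10681304e+00, -4.51778580e-01,  1.18739514e-04]), 'contact_force': array([ 0.36596439,  0.10815612, -0.19133681]), 'wrist_torque': array([0.0073832 , 0.01714452, 0.03300741]), 'grip_force': 0.0, 'opening': 0.08521353147404616}
{'fovy': 52.359442777520606, 'cx': 320.61687900553324, 'cy': 236.72058701206421, 'xyz': array([ 0.01959913, -1.14769816,  0.79261968]), 'attitude': array([ 1.00130462, -0.22338588, -0.42713085])}
{'fovy': 46.60952444823723, 'cx': 326.5454609871241, 'cy': 235.14696158356213, 'xyz': array([ 0.38824864, -0.13509166,  1.37078972]), 'attitude': array([ 0.07926632, -0.05254671, -1.55692334])}
{'fovy': 66.83217336176699, 'cx': 314.47679905807263, 'cy': 244.3322824505488, 'xyz': array([ 0.24565478, -0.57822389,  0.37249367]), 'attitude': array([-0.23901073,  0.18099454, -1.27294536])}
h.py
pics
```

View pics/top0.png

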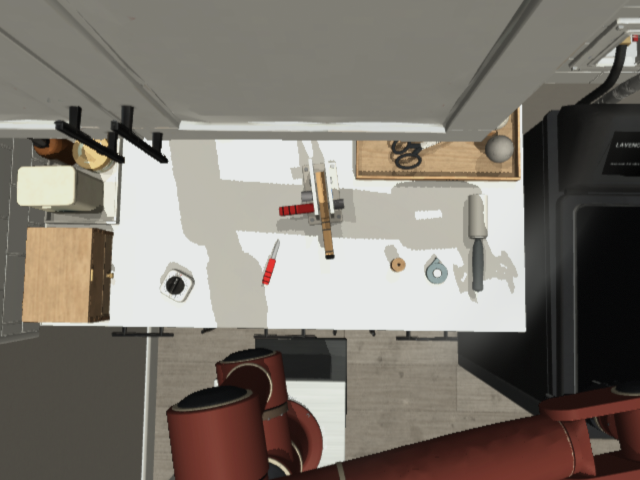

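View pics/side0.png

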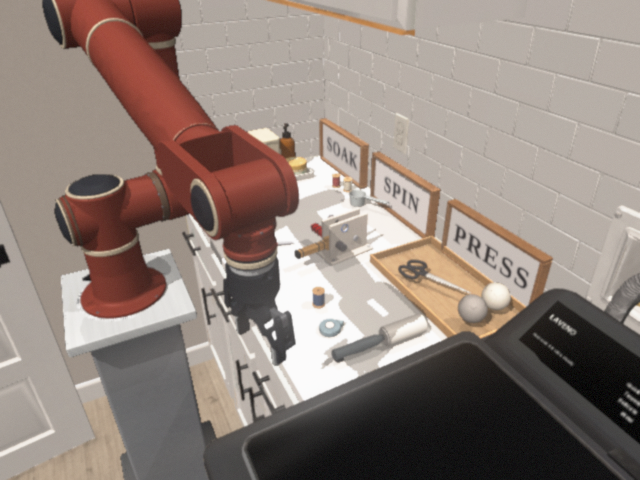

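The top view shows the bracket near (320,195), the arm tip at (330,256), the red pin handle at (280–313,210), a smaller red decoy at (270,262), the spool at (398,265), the tape at (436,270) and the timer at (176,286). I'll zoom in on the bracket.

```bash
cat >> h.py <<'E'
def K(c):
    f=240/np.tan(np.radians(c['fovy']/2)); return f
def ray(c,u,v):
    d=R.from_rotvec(c['attitude']).apply([(u-c['cx'])/K(c),-(v-c['cy'])/K(c),-1.]); return np.array(c['xyz']),d
def onz(c,u,v,z):
    o,d=ray(c,u,v); return o+d*(z-o[2])/d[2]
def proj(c,p):
    q=R.from_rotvec(c['attitude']).inv().apply(np.array(p)-c['xyz']); return np.array([c['cx']-K(c)*q[0]/q[2],c['cy']+K(c)*q[1]/q[2]])
def red(c):
    h=cv2.cvtColor(c['image'],cv2.COLOR_RGB2HSV); return (((h[...,0]<6)|(h[...,0]>174))&(h[...,1]>170)&(h[...,2]>60)).astype(np.uint8)
E
python3 - <<'E'
from h import *
c=cam('top')
im=c['image'][130:295,240:360,::-1]
cv2.imwrite('pics/z1.png',cv2.resize(im,None,fx=3.6,fy=3.6,interpolation=cv2.INTER_CUBIC))
m=red(c)
n,l,s,ce=cv2.connectedComponentsWithStats(m[:330])
for i in range(1,n):
    if s[i,4]>40:
        pts=np.argwhere(l==i)[:,::-1].astype(np.float32); r=cv2.minAreaRect(pts); print(s[i],ce[i],r, onz(c,*ce[i],.05),onz(c,*ce[i],.01))
for nm,u,v,z in [('tip',330,256,.06),('timer',176,286,.03),('spool',398,265,.046),('tape',436,270,.018),('edge',300,330,0)]: print(nm,onz(c,u,v,z))
E
```

```text
[280 204  33  11 241] [296.58506224 209.08713693] ((295.96942138671875, 209.270751953125), (7.797658920288086, 32.90876007080078), 82.40535736083984) [ 0.56106194 -0.03933115  0.05      ] [ 0.56629558 -0.03643105  0.01      ]
[263 259  12  25 140] [268.5        270.86428571] ((268.5, 271.0), (5.661153316497803, 24.409128189086914), 17.10272979736328) [0.41277172 0.02464917 0.05      ] [0.4135144  0.02948691 0.01      ]
tip [ 0.44941366 -0.1207891   0.06      ]
timer [0.37383272 0.24935583 0.03      ]
spool [ 0.43077927 -0.28212331  0.046     ]
tape [ 0.42080046 -0.37689943  0.018     ]
edge [ 0.2709335  -0.04939233  0.        ]
```

View pics/z1.png

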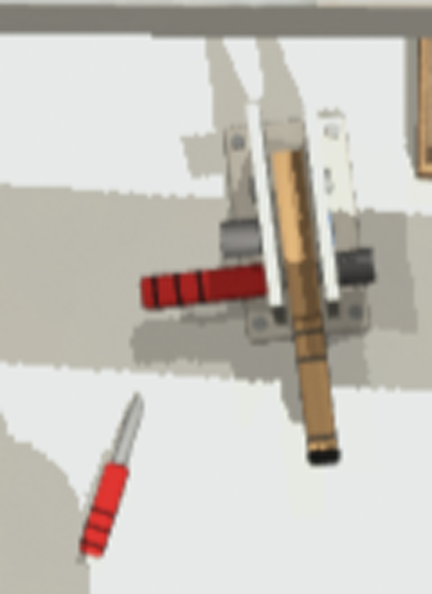

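Run:
```python
from h import *
c=cam('top')
Z=lambda x,y,z: onz(c,240+(x+.5)/3.6-.5,130+(y+.5)/3.6-.5,z)
a=Z(276,304,.116);b=Z(252,103,.116);e=Z(332,299,.116);f=Z(308,105,.116)
print('cheeks',a,b,e,f,np.linalg.norm(b-a),np.linalg.norm(f-e),np.linalg.norm(e-a))
for p,q in((a,b),(e,f)): d=q-p; print('yaw',np.arctan2(d[1],d[0]))
p=Z(143,291,.057);q=Z(265,280,.057);d=p-q;print('handle',p,q,np.linalg.norm(d),'yaw',np.arctan2(-d[0],d[1]))
t=Z(324,448,.06);h=Z(300,290,.066);d=h-t;print('arm',t,h,np.arctan2(d[1],d[0]))
# bracket origin estimates
yaw=np.mean([np.arctan2(*(v[1::-1])) for v in (b-a,f-e)])
ux=np.array([np.cos(yaw),np.sin(yaw),0]);uy=np.array([-ux[1],ux[0],0])
print(yaw)
print('o cheeks',(a+b+e+f)/4+22*.001*ux)
print('o handle', q-.022*uy+.060*ux)
print('o arm', t+.186*ux)
```

```text
cheeks [ 0.54151788 -0.0890999   0.116     ] [ 0.66995497 -0.07190017  0.116     ] [ 0.54509472 -0.12434286  0.116     ] [ 0.66901454 -0.10751819  0.116     ] 0.12958362781657362 0.12505675080673173 0.035424006471676206
yaw 0.133123525181576
yaw 0.13494545819422885
handle [0.55636077 0.00111672 0.057     ] [ 0.56459773 -0.07942891  0.057     ] 0.08096571496354413 yaw 0.10191029286669831
arm [ 0.45391681 -0.11988023  0.06      ] [ 0.55704413 -0.10286542  0.066     ] 0.16351524763980974
0.13403449168790244
o cheeks [ 0.62819821 -0.09527534  0.116     ]
o handle [ 0.62699952 -0.09321358  0.057     ]
o arm [ 0.63824854 -0.09502439  0.06      ]
```

```bash
cat >> h.py <<'E'
YAW=.134; O=np.array([.628,-.095,0])
def W(x,y,z,mm=.001):
    return O+R.from_rotvec([0,0,YAW]).apply(np.array([x,y,z])*mm)
def down(a): # tool z down, tool y at world angle a
    y=np.array([np.cos(a),np.sin(a),0]);z=np.array([0,0,-1.]);return R.from_matrix(np.c_[np.cross(y,z),y,z])
def to(p,rot):
    o=ctrl.get_obs(); T=R.from_rotvec(o['tool_rot'])
    print('off',np.round(T.inv().apply(np.array(p)-o['tool_pos'])*1000,1),'rot',np.round((T.inv()*rot).as_rotvec(),3),'q',np.round(o['q'],2),'t',round(o['t'],2),'pos',np.round(o['tool_pos'],4),'f',np.round(o['contact_force'],1),o['opening'],o['grip_force'])
E
python3 -c "
from h import *
p=W(-60,94,0)+[0,0,.2];print(p);to(p,down(YAW))"
```

```text
[ 0.55597954 -0.00985863  0.2       ]
off [ 530.1 -456.9   31.2] rot [-1.000e-03 -1.000e-03 -1.416e+00] q [-1.4   0.05  1.61  0.    1.48 -0.12] t 0.25 pos [ 0.1779 -0.5988  0.2307] f [-0.8 -0.4 -0.4] 0.08553314896782585 0.0
```

```bash
python3 -m handwheel '[{"gripper":-1,"offset":[65,-57,0],"rotation":[0,0,-0.17]},{"gripper":-1,"offset":[110,-95,0],"rotation":[0,0,-0.35]},{"gripper":-1,"offset":[160,-135,0],"rotation":[0,0,-0.5]},{"gripper":-1,"offset":[205,-177,0],"rotation":[0,0,-0.65]},{"gripper":-1,"offset":[250,-215,10],"rotation":[0,0,-0.8]},{"gripper":-1,"offset":[300,-260,10],"rotation":[0,0,-0.95]},{"gripper":-1,"offset":[345,-297,10],"rotation":[0,0,-1.1]},{"gripper":-1,"offset":[390,-336,10],"rotation":[0,0,-1.25]}]' 40
python3 -c "
from h import *
p=W(-60,94,0)+[0,0,.2];to(p,down(YAW))"
```

```text
t: 1.25
tool_pos: [0.4486, -0.177, 0.2215]
tool_rot: [2.251, 2.19, 0.0]
contact_force: [1.4, -1.2, 0.4]
opening: 0.0855
grip_force: 0.0
off [170.  102.8  21.5] rot [ 0.001  0.001 -0.161] q [-0.53 -0.29  1.95 -0.    1.49 -0.5 ] t 1.25 pos [ 0.4486 -0.177   0.2215] f [ 1.4 -1.2  0.4] 0.08554416303164986 0.0
```

```bash
python3 -m handwheel '[{"gripper":-1,"offset":[45,27,5],"rotation":[0,0,-0.06]},{"gripper":-1,"offset":[90,54,10],"rotation":[0,0,-0.12]},{"gripper":-1,"offset":[135,80,15],"rotation":[0,0,-0.16]},{"gripper":-1,"offset":[170,103,20],"rotation":[0,0,-0.16]},{"gripper":-1,"offset":[170,103,20],"rotation":[0,0,-0.16]},{"gripper":-1,"offset":[170,103,20],"rotation":[0,0,-0.16]},{"gripper":-1,"offset":[170,103,20],"rotation":[0,0,-0.16]},{"gripper":-1,"offset":[170,103,20],"rotation":[0,0,-0.16]}]'
python3 - <<'E'
from h import *
p=W(-60,94,0)+[0,0,.2];to(p,down(YAW))
c=cam('wrist','w1.png')
for n,q in dict(shoulder=(-60,22,50),grip=(-60,86,50),end=(-60,107,50),cheekLn=(-87,18,116),cheekRn=(-87,-18,116)).items(): print(n,proj(c,W(*q)))
m=red(c)
n,l,s,ce=cv2.connectedComponentsWithStats(m)
for i in range(1,n):
    if s[i,4]>200: print(s[i],ce[i],cv2.minAreaRect(np.argwhere(l==i)[:,::-1].astype(np.float32)))
E
```

```text
t: 2.25
tool_pos: [0.556, -0.0131, 0.2016]
tool_rot: [2.076, 2.357, 0.0]
contact_force: [0.0, 0.4, -0.0]
opening: 0.0852
grip_force: 0.0
off [3.2 0.4 1.6] rot [ 0.     0.    -0.007] q [-0.16 -0.09  1.81 -0.    1.43 -0.28] t 2.25 pos [ 0.556  -0.0131  0.2016] f [ 0.   0.4 -0. ] 0.08523387266822005 0.0
shoulder [314.81923658 304.10016837]
grip [314.25811189 233.85826143]
end [314.05942118 208.98604575]
cheekLn [277.10327084 349.87168313]
cheekRn [278.858986   392.76719106]
[130 131  14  21 201] [136.56716418 140.51741294] ((136.50001525878906, 140.5), (11.384199142456055, 18.34120750427246), 18.43494987487793)
[155 142  41  30 707] [175.38613861 156.64497878] ((175.520263671875, 156.6283721923828), (40.30161666870117, 18.732189178466797), 20.772254943847656)
[302 208  27  12 290] [314.75517241 213.85172414] ((315.0, 213.5), (11.0, 26.0), 90.0)
[302 223  27  15 390] [314.64102564 229.96666667] ((315.0, 230.0), (14.0, 26.0), 90.0)
[302 241  26  15 367] [314.63760218 247.6866485 ] ((314.5, 248.0), (14.0, 25.0), 90.0)
[ 303  258   26   47 1139] [314.99122037 280.35733099] ((315.4999694824219, 280.9999694824219), (24.999996185302734, 45.99999237060547), 0.0)
```

View pics/w1.png

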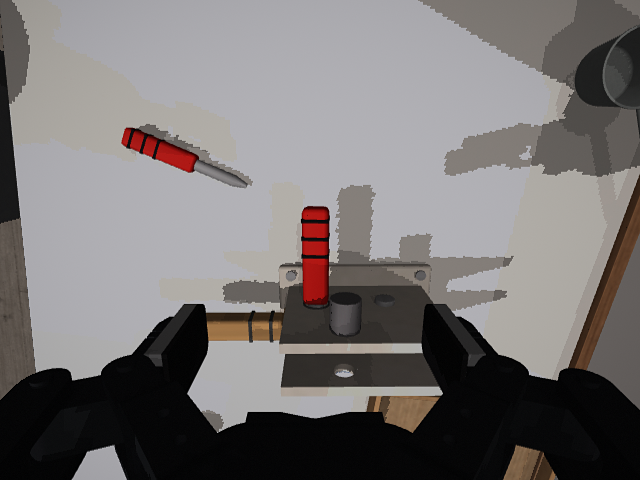

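The wrist view shows the pin handle at columns 302–329, rows 207–305, which is where I predicted it, so the pose is confirmed. Next I descend and grip.

```bash
python3 -m handwheel '[{"gripper":-1,"offset":[3,0,50],"rotation":[0,0,0]},{"gripper":-1,"offset":[3,0,100],"rotation":[0,0,0]},{"gripper":-1,"offset":[3,0,140],"rotation":[0,0,0]},{"gripper":-1,"offset":[3,0,168],"rotation":[0,0,0]},{"gripper":-1,"offset":[3,0,168],"rotation":[0,0,0]},{"gripper":-1,"offset":[3,0,168],"rotation":[0,0,0]},{"gripper":0.5,"offset":[3,0,168],"rotation":[0,0,0]},{"gripper":1,"offset":[3,0,168],"rotation":[0,0,0]}]' 50
python3 -m handwheel '[{"gripper":1,"offset":[0,0,0],"rotation":[0,0,0]},{"gripper":1,"offset":[0,0,0],"rotation":[0,0,0]},{"gripper":1,"offset":[0,0,0],"rotation":[0,0,0]},{"gripper":1,"offset":[10,0,0],"rotation":[0,0,0]},{"gripper":1,"offset":[22,0,0],"rotation":[0,0,0]},{"gripper":1,"offset":[34,0,0],"rotation":[0,0,0]},{"gripper":1,"offset":[46,0,0],"rotation":[0,0,0]},{"gripper":1,"offset":[58,0,0],"rotation":[0,0,0]}]'
python3 -c "
from h import *
to(W(-60,94+85,33),down(YAW))"
```

```text
t: 3.3
tool_pos: [0.5569, -0.0094, 0.0349]
tool_rot: [2.073, 2.357, 0.002]
contact_force: [0.6, 0.0, 0.5]
opening: 0.0516
grip_force: 0.0
t: 4.3
tool_pos: [0.5478, 0.0496, 0.0329]
tool_rot: [-2.074, -2.358, 0.0]
contact_force: [0.5, -0.2, -1.2]
opening: 0.0212
grip_force: 51.6
off [25.   0.  -0.1] rot [-0.001 -0.001 -0.006] q [-0.05  0.09  1.93  0.    1.12 -0.17] t 4.3 pos [0.5478 0.0496 0.0329] f [ 0.5 -0.2 -1.2] 0.021178535320045887 51.55322171165608
```

```bash
python3 -m handwheel '[{"gripper":1,"offset":[15,0,0],"rotation":[0,0,0]},{"gripper":1,"offset":[32,0,0],"rotation":[0,0,0]},{"gripper":1,"offset":[45,0,0],"rotation":[0,0,0]},{"gripper":1,"offset":[50,0,-40],"rotation":[0,0,0]},{"gripper":1,"offset":[50,-10,-90],"rotation":[0,0,0.15]},{"gripper":1,"offset":[50,-20,-140],"rotation":[0,0,0.32]},{"gripper":1,"offset":[50,-20,-180],"rotation":[0,0,0.49]},{"gripper":1,"offset":[50,-20,-200],"rotation":[0,0,0.66]}]'
python3 -c "
from h import *
to([.53,-.31,.23],down(YAW-np.pi))"
```

```text
t: 5.3
tool_pos: [0.5232, 0.0959, 0.2368]
tool_rot: [2.73, 1.551, 0.007]
contact_force: [-0.2, -0.4, -1.2]
opening: 0.0214
grip_force: 51.6
off [-345.2  213.6    6.8] rot [-2.00e-03 -6.00e-03  2.47e+00] q [ 0.04 -0.18  1.82  0.    1.49  0.58] t 5.3 pos [0.5232 0.0959 0.2368] f [-0.2 -0.4 -1.2] 0.021388459830077942 51.59543911926448
```

```bash
python3 -m handwheel '[{"gripper":1,"offset":[-25,15,0],"rotation":[0,0,0.17]},{"gripper":1,"offset":[-60,37,0],"rotation":[0,0,0.34]},{"gripper":1,"offset":[-95,59,0],"rotation":[0,0,0.51]},{"gripper":1,"offset":[-130,80,0],"rotation":[0,0,0.68]},{"gripper":1,"offset":[-165,102,0],"rotation":[0,0,0.85]},{"gripper":1,"offset":[-200,124,0],"rotation":[0,0,1.02]},{"gripper":1,"offset":[-235,145,0],"rotation":[0,0,1.19]},{"gripper":1,"offset":[-270,167,0],"rotation":[0,0,1.36]}]'
python3 -c "
from h import *
to([.53,-.31,.1],down(YAW-np.pi))"
```

```text
t: 6.3
tool_pos: [0.5293, -0.223, 0.2333]
tool_rot: [3.1, -0.511, 0.0]
contact_force: [-0.4, 0.2, -0.7]
opening: 0.021
grip_force: 51.6
off [ 28.6  82.2 133.3] rot [-0.   -0.    1.11] q [-0.53 -0.07  1.73  0.    1.48  1.37] t 6.3 pos [ 0.5293 -0.223   0.2333] f [-0.4  0.2 -0.7] 0.02102201051639352 51.58003456424922
```

```bash
python3 -m handwheel '[{"gripper":1,"offset":[8,23,5],"rotation":[0,0,0.17]},{"gripper":1,"offset":[16,46,10],"rotation":[0,0,0.34]},{"gripper":1,"offset":[24,70,20],"rotation":[0,0,0.51]},{"gripper":1,"offset":[28,82,35],"rotation":[0,0,0.68]},{"gripper":1,"offset":[28,82,55],"rotation":[0,0,0.85]},{"gripper":1,"offset":[28,82,80],"rotation":[0,0,1.02]},{"gripper":1,"offset":[28,82,110],"rotation":[0,0,1.11]},{"gripper":1,"offset":[28,82,130],"rotation":[0,0,1.11]}]'
python3 - <<'E'
from h import *
to([.53,-.31,.02],down(YAW-np.pi))
cam('wrist','w2.png')
E
```

```text
t: 7.3
tool_pos: [0.5295, -0.3079, 0.1015]
tool_rot: [2.372, -2.059, -0.003]
contact_force: [-0.4, 0.3, -0.2]
opening: 0.0215
grip_force: 51.6
off [ 2.2 -0.3 81.5] rot [0.001 0.001 0.007] q [-0.65  0.14  1.75 -0.    1.26  2.35] t 7.3 pos [ 0.5295 -0.3079  0.1015] f [-0.4  0.3 -0.2] 0.021539417715397843 51.564280609600246
```

View pics/w2.png

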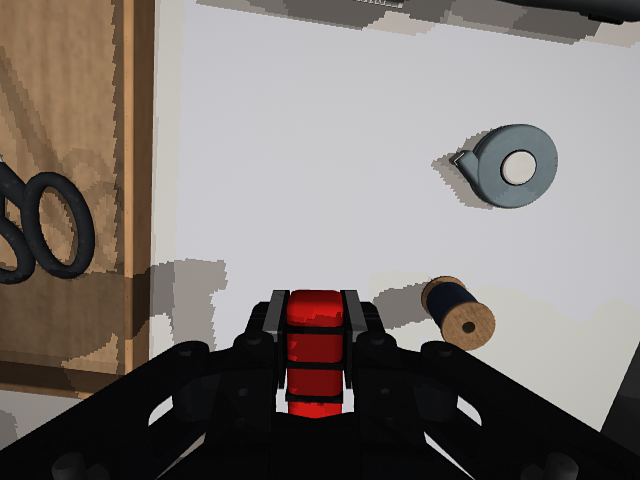

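```bash
python3 -m handwheel '[{"gripper":1,"offset":[2,0,35],"rotation":[0,0,0]},{"gripper":1,"offset":[2,0,65],"rotation":[0,0,0]},{"gripper":1,"offset":[2,0,85],"rotation":[0,0,0]},{"gripper":1,"offset":[2,0,92],"rotation":[0,0,0]},{"gripper":1,"offset":[2,0,95],"rotation":[0,0,0]},{"gripper":1,"offset":[2,0,97],"rotation":[0,0,0]},{"gripper":1,"offset":[2,0,98],"rotation":[0,0,0]},{"gripper":1,"offset":[2,0,98],"rotation":[0,0,0]}]'
```

```text
t: 8.35
tool_pos: [0.5304, -0.3109, 0.0059]
tool_rot: [-2.371, 2.061, -0.001]
contact_force: [-0.9, -0.3, -0.1]
opening: 0.0211
grip_force: 51.6
```

```bash
python3 -m handwheel '[{"gripper":1,"offset":[0,0,2],"rotation":[0,0,0]},{"gripper":1,"offset":[0,0,3],"rotation":[0,0,0]},{"gripper":0.35,"offset":[0,0,3],"rotation":[0,0,0]},{"gripper":0.1,"offset":[0,0,3],"rotation":[0,0,0]},{"gripper":-0.2,"offset":[0,0,3],"rotation":[0,0,0]},{"gripper":-0.3,"offset":[0,0,3],"rotation":[0,0,0]},{"gripper":-0.3,"offset":[0,0,-30],"rotation":[0,0,0]},{"gripper":-0.3,"offset":[0,0,-80],"rotation":[0,0,0]}]'
python3 - <<'E'
from h import *
p=W(-142,0,0)+[0,0,.20]; to(p,down(YAW+np.pi/2)); to(p,down(YAW-np.pi/2))
E
```

```text
t: 9.35
tool_pos: [0.5287, -0.3096, 0.0839]
tool_rot: [2.371, -2.061, -0.008]
contact_force: [0.9, -1.2, -0.0]
opening: 0.0556
grip_force: 0.0
off [-199.9   14.2 -115.3] rot [0.005 0.    1.576] q [-0.65  0.16  1.76 -0.    1.23  2.35] t 9.35 pos [ 0.5287 -0.3096  0.0839] f [ 0.9 -1.2 -0. ] 0.05555265206146184 0.0
off [-199.9   14.2 -115.3] rot [-0.     0.005 -1.565] q [-0.65  0.16  1.76 -0.    1.23  2.35] t 9.35 pos [ 0.5287 -0.3096  0.0839] f [ 0.9 -1.2 -0. ] 0.05555265206146184 0.0
```

```bash
python3 -m handwheel '[{"gripper":-0.5,"offset":[0,0,-50],"rotation":[0,0,-0.1]},{"gripper":-0.5,"offset":[-10,1,-90],"rotation":[0,0,-0.28]},{"gripper":-0.5,"offset":[-45,3,-115],"rotation":[0,0,-0.46]},{"gripper":-0.5,"offset":[-85,6,-115],"rotation":[0,0,-0.64]},{"gripper":-0.5,"offset":[-125,9,-115],"rotation":[0,0,-0.82]},{"gripper":-0.5,"offset":[-165,12,-115],"rotation":[0,0,-1.0]},{"gripper":-0.5,"offset":[-200,14,-115],"rotation":[0,0,-1.18]},{"gripper":-0.5,"offset":[-200,14,-115],"rotation":[0,0,-1.36]}]'
python3 - <<'E'
from h import *
p=W(-142,0,0)+[0,0,.20]; to(p,down(YAW-np.pi/2))
c=cam('top','t2.png'); 
m=red(c)[:330]
n,l,s,ce=cv2.connectedComponentsWithStats(m)
for i in range(1,n):
    if s[i,4]>40: print(s[i],onz(c,*ce[i],.012))
c=cam('wrist')
for nm,q in dict(g=(-140,0,60),tip=(-188,0,60),near=(-95,0,66)).items(): print(nm,proj(c,W(*q)))
cv2.imwrite('pics/w3.png',c['image'][:,:,::-1])
E
```

```text
t: 10.35
tool_pos: [0.488, -0.1126, 0.2004]
tool_rot: [-3.14, 0.098, -0.0]
contact_force: [0.5, -0.4, 0.7]
opening: 0.0639
grip_force: 0.0
off [-0.6  1.4  0.4] rot [-0.    -0.    -0.196] q [-0.38 -0.23  1.93  0.    1.44  1.26] t 10.35 pos [ 0.488  -0.1126  0.2004] f [ 0.5 -0.4  0.7] 0.06388869963416434 0.0
[380 221  34  11 249] [ 0.52767014 -0.2812591   0.012     ]
g [315.58866418 230.23547263]
tip [326.60290419 285.011541  ]
near [304.11377497 174.97008926]
```

View pics/w3.png

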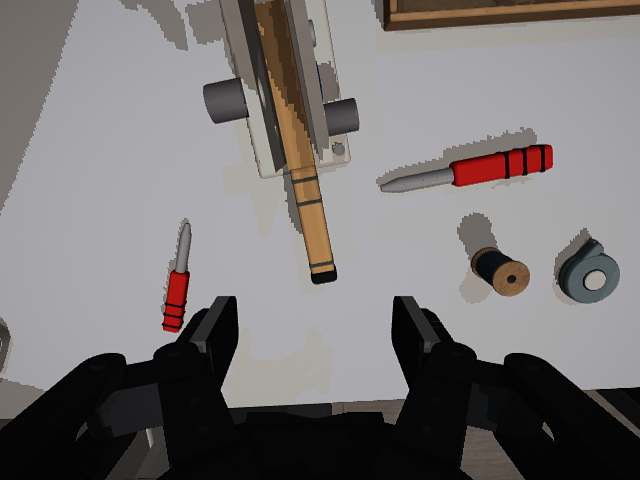

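Pin rests with its nose toward the bracket at (380–552,145–190), well clear of the spool. The arm tip is at (324,282), as predicted. I'll go down on the arm and grip it.

```bash
python3 -m handwheel '[{"gripper":-0.5,"offset":[0,1,0],"rotation":[0,0,-0.15]},{"gripper":-0.5,"offset":[0,1,40],"rotation":[0,0,-0.196]},{"gripper":-0.5,"offset":[0,1,90],"rotation":[0,0,-0.196]},{"gripper":-0.5,"offset":[0,1,135],"rotation":[0,0,-0.196]},{"gripper":-0.5,"offset":[0,1,160],"rotation":[0,0,-0.196]},{"gripper":-0.5,"offset":[0,1,167],"rotation":[0,0,-0.196]},{"gripper":-0.5,"offset":[0,1,167],"rotation":[0,0,-0.196]},{"gripper":0.2,"offset":[0,1,167],"rotation":[0,0,-0.196]}]' 25
python3 -m handwheel '[{"gripper":0.5,"offset":[0,0,0],"rotation":[0,0,0]},{"gripper":1,"offset":[0,0,0],"rotation":[0,0,0]},{"gripper":1,"offset":[0,0,0],"rotation":[0,0,0]},{"gripper":1,"offset":[0,0,0],"rotation":[0,0,0]},{"gripper":1,"offset":[0,0,0],"rotation":[0,0,0]},{"gripper":1,"offset":[0,0,0],"rotation":[0,0,0]},{"gripper":1,"offset":[0,0,0],"rotation":[0,0,0]},{"gripper":1,"offset":[0,0,0],"rotation":[0,0,0]}]' 25
python3 - <<'E'
from h import *
o=ctrl.get_obs(); T=R.from_rotvec(o['tool_rot'])
to(W(-142,0,34),down(YAW-np.pi/2))
r=.142;e=.002
for th in np.r_[np.arange(.11,.88,.109),.873]:
    # bar-fixed point at hinge + r*(-c,0,s); tool vertical
    d=W(-r*1000*np.cos(th),0,50+r*1000*np.sin(th))-W(-r*1000,0,50)
    print(round(th,3),np.round(T.inv().apply(d)*1000))
E
```

```text
t: 11.45
tool_pos: [0.4897, -0.1162, 0.035]
tool_rot: [3.134, 0.195, 0.004]
contact_force: [0.1, 0.0, 0.1]
opening: 0.047
grip_force: 0.0
t: 12.45
tool_pos: [0.4889, -0.1134, 0.034]
tool_rot: [-3.131, -0.195, -0.003]
contact_force: [0.8, 9.1, 1.8]
opening: 0.0193
grip_force: 29.0
off [-1.7  0.4 -0. ] rot [-0.004 -0.002 -0.009] q [-0.38 -0.03  2.05  0.01  1.12  1.07] t 12.45 pos [ 0.4889 -0.1134  0.034 ] f [0.8 9.1 1.8] 0.019332350948955256 29.020181000232697
0.11 [  1.  -0. -16.]
0.219 [  3.  -0. -31.]
0.328 [  8.  -0. -46.]
0.437 [ 13.  -0. -60.]
0.546 [ 21.  -1. -74.]
0.655 [ 30.  -1. -86.]
0.764 [ 40.  -1. -98.]
0.873 [  51.   -1. -109.]
0.873 [  51.   -1. -109.]
```

```bash
python3 -m handwheel '[{"gripper":1,"offset":[0,-2,0],"rotation":[0,0,0]},{"gripper":1,"offset":[0,-3,-8],"rotation":[0,0,0]},{"gripper":1,"offset":[1,-3,-16],"rotation":[0,0,0]},{"gripper":1,"offset":[2,-3,-24],"rotation":[0,0,0]},{"gripper":1,"offset":[3,-3,-31],"rotation":[0,0,0]},{"gripper":1,"offset":[5,-3,-38],"rotation":[0,0,0]},{"gripper":1,"offset":[8,-3,-46],"rotation":[0,0,0]},{"gripper":1,"offset":[13,-3,-60],"rotation":[0,0,0]}]'
python3 -m handwheel '[{"gripper":1,"offset":[4,0,-7],"rotation":[0,0,0]},{"gripper":1,"offset":[8,0,-14],"rotation":[0,0,0]},{"gripper":1,"offset":[12,0,-20],"rotation":[0,0,0]},{"gripper":1,"offset":[17,0,-26],"rotation":[0,0,0]},{"gripper":1,"offset":[22,0,-32],"rotation":[0,0,0]},{"gripper":1,"offset":[27,0,-38],"rotation":[0,0,0]},{"gripper":1,"offset":[38,0,-49],"rotation":[0,0,0]},{"gripper":1,"offset":[38,0,-49],"rotation":[0,0,0]}]'
python3 - <<'E'
from h import *
to(W(-142*np.cos(.873),0,34+142*np.sin(.873)),down(YAW-np.pi/2))
c=cam('side','s2.png'); print(proj(c,W(-38.6,-22,96)),proj(c,W(-121,0,194)))
cv2.imwrite('pics/s2z.png',cv2.resize(c['image'][150:300,230:430,::-1],None,fx=4,fy=4,interpolation=cv2.INTER_CUBIC))
E
```

```text
t: 13.45
tool_pos: [0.5007, -0.1117, 0.0928]
tool_rot: [3.134, 0.196, -0.001]
contact_force: [5.6, -4.2, -8.2]
opening: 0.0192
grip_force: 27.0
t: 14.45
tool_pos: [0.5391, -0.1066, 0.1426]
tool_rot: [3.135, 0.196, 0.001]
contact_force: [2.7, -3.6, -3.5]
opening: 0.0195
grip_force: 28.3
off [-1.6  0.4 -0.2] rot [ 0.001 -0.    -0.009] q [-0.33 -0.06  1.87 -0.    1.32  1.12] t 14.45 pos [ 0.5391 -0.1066  0.1426] f [ 2.7 -3.6 -3.5] 0.019468154634889757 28.337844908237457
[343.9108511  227.72766992] [314.29868014 201.54721056]
```

View pics/s2z.png

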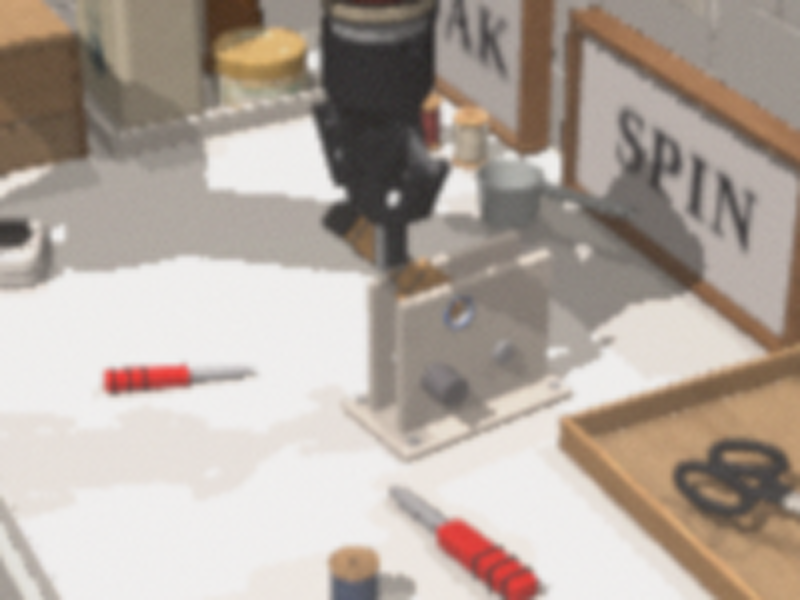

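The arm stands near 50°, and the blue ring is at (345,228) in the full image against a predicted (344,228). I'll release it and back off upward.

```bash
python3 -m handwheel '[{"gripper":0.3,"offset":[0,1,0],"rotation":[0,0,0]},{"gripper":0,"offset":[0,1,0],"rotation":[0,0,0]},{"gripper":-0.5,"offset":[0,1,0],"rotation":[0,0,0]},{"gripper":-0.5,"offset":[0,1,0],"rotation":[0,0,0]},{"gripper":-0.5,"offset":[0,1,0],"rotation":[0,0,0]},{"gripper":-0.5,"offset":[0,1,-30],"rotation":[0,0,0]},{"gripper":-0.5,"offset":[0,1,-70],"rotation":[0,0,0]},{"gripper":-0.5,"offset":[0,1,-110],"rotation":[0,0,0]}]'
python3 - <<'E'
from h import *
c=cam('side'); print(proj(c,W(-38.6,-22,96)))
cv2.imwrite('pics/s3.png',cv2.resize(c['image'][180:270,290:390,::-1],None,fx=6,fy=6,interpolation=cv2.INTER_CUBIC))
c=cam('top'); print(proj(c,W(-121,0,194)))
m=red(c)[:330]
n,l,s,ce=cv2.connectedComponentsWithStats(m)
for i in range(1,n):
    if s[i,4]>40:
        r=cv2.minAreaRect(np.argwhere(l==i)[:,::-1].astype(np.float32));P=[onz(c,*q,.015) for q in cv2.boxPoints(r)]
        e=max([P[1]-P[0],P[2]-P[1]],key=np.linalg.norm)
        print(r,np.mean(P,0),np.linalg.norm(e),np.degrees(np.arctan2(e[1],e[0])))
to([.528,-.281,.1],down(YAW-np.pi));to([.528,-.281,.1],down(YAW))
E
```

```text
t: 15.5
tool_pos: [0.5385, -0.1071, 0.2533]
tool_rot: [-3.135, -0.196, 0.001]
contact_force: [0.0, -0.4, -0.7]
opening: 0.0639
grip_force: 0.0
[343.9108511  227.72766992]
[325.1770615  225.36962143]
((396.5231018066406, 225.68466186523438), (7.6901535987854, 33.3653450012207), 82.87498474121094) [ 0.52760764 -0.28169332  0.015     ] 0.08142830013934671 -82.15708811420924
off [-36.2 169.2 159.1] rot [-0.004 -0.011  1.562] q [-0.33 -0.14  1.76  0.    1.52  1.11] t 15.6 pos [ 0.5413 -0.1081  0.2587] f [ 0.5 -0.4  0.1] 0.06404537772615428 0.0
off [-36.2 169.2 159.1] rot [ 0.011 -0.004 -1.58 ] q [-0.33 -0.14  1.76  0.    1.52  1.11] t 15.6 pos [ 0.5413 -0.1081  0.2587] f [ 0.5 -0.4  0.1] 0.06404537772615428 0.0
```

View pics/s3.png

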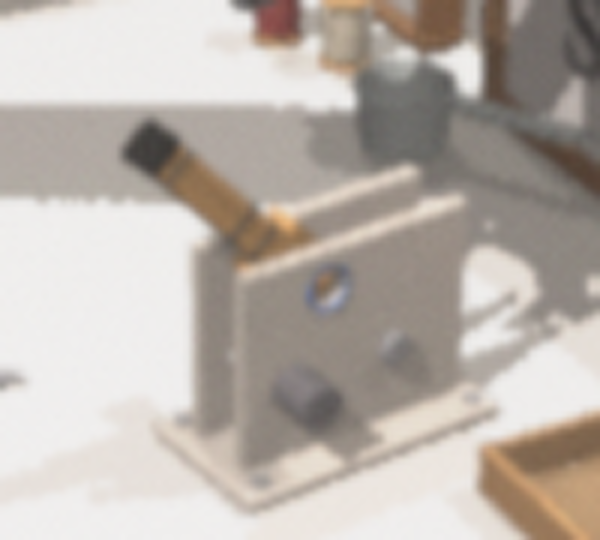

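Run:
```python
from h import *
c=cam('side')
def B(u,v,y):
    o,d=ray(c,u,v);Ri=R.from_rotvec([0,0,-YAW]);o=Ri.apply(o-O);d=Ri.apply(d);return (o+d*(y*.001-o[1])/d[1])*1000
u=lambda x,y:(290+(x+.5)/6-.5,180+(y+.5)/6-.5)
for nm,p,y in [('cap mid (right face)',(150,150),-10),('band',(262,232),-10),('ring',(329,288),-22)]:
    q=B(*u(*p),y); print(nm,q,np.arctan2(q[2]-50,-q[0]),np.hypot(q[0],q[2]-50))
h=cv2.cvtColor(c['image'][180:270,290:390],cv2.COLOR_RGB2HSV); v=c['image'][180:270,290:390].max(2)
n,l,s,ce=cv2.connectedComponentsWithStats((v<60).astype(np.uint8))
for i in range(1,n):
    if s[i,4]>10:q=B(ce[i][0]+290,ce[i][1]+180,-5);print(s[i],q,np.arctan2(q[2]-50,-q[0]))
```

```text
cap mid (right face) [-126.78918296  -10.          191.0474958 ] 0.8385830614535755 189.6573040719922
band [-66.64846973 -10.         130.09068275] 0.8767493809424679 104.19470227078126
ring [-36.84152328 -22.          95.86598384] 0.8940811664550291 58.83014797986763
```

```bash
python3 -m handwheel '[{"gripper":-0.5,"offset":[-10,20,0],"rotation":[0,0,0.15]},{"gripper":-0.5,"offset":[-20,50,0],"rotation":[0,0,0.33]},{"gripper":-0.5,"offset":[-30,85,0],"rotation":[0,0,0.51]},{"gripper":-0.5,"offset":[-36,125,10],"rotation":[0,0,0.69]},{"gripper":-0.5,"offset":[-36,160,20],"rotation":[0,0,0.87]},{"gripper":-0.5,"offset":[-36,172,40],"rotation":[0,0,1.05]},{"gripper":-0.5,"offset":[-36,172,60],"rotation":[0,0,1.23]},{"gripper":-0.5,"offset":[-36,172,80],"rotation":[0,0,1.41]}]'
```

```text
t: 16.65
tool_pos: [0.5235, -0.2821, 0.1697]
tool_rot: [2.509, -1.891, -0.005]
contact_force: [-0.6, 0.7, -0.3]
opening: 0.064
grip_force: 0.0
```

```bash
sed -i 's/^YAW=.*/YAW=.134; O=np.array([.6293,-.093,0])/' h.py
python3 - <<'E'
from h import *
to([.5308,-.305,.003],down(YAW-np.pi))
E
```

```text
off [ 24.4  -1.  166.6] rot [0.002 0.002 0.145] q [-0.62  0.03  1.74  0.    1.37  2.24] t 16.65 pos [ 0.5235 -0.2821  0.1697] f [-0.6  0.7 -0.3] 0.06398999965642839 0.0
```

```bash
python3 -m handwheel '[{"gripper":-0.4,"offset":[12,-1,30],"rotation":[0,0,0.145]},{"gripper":-0.4,"offset":[24,-1,70],"rotation":[0,0,0.145]},{"gripper":-0.4,"offset":[24,-1,110],"rotation":[0,0,0.145]},{"gripper":-0.4,"offset":[24,-1,145],"rotation":[0,0,0.145]},{"gripper":-0.4,"offset":[24,-1,160],"rotation":[0,0,0.145]},{"gripper":-0.4,"offset":[24,-1,166],"rotation":[0,0,0.145]},{"gripper":-0.4,"offset":[24,-1,166],"rotation":[0,0,0.145]},{"gripper":0.2,"offset":[24,-1,166],"rotation":[0,0,0.145]}]' 60
python3 -m handwheel '[{"gripper":0.4,"offset":[0,0,0],"rotation":[0,0,0]},{"gripper":1,"offset":[0,0,0],"rotation":[0,0,0]},{"gripper":1,"offset":[0,0,0],"rotation":[0,0,0]},{"gripper":1,"offset":[0,0,0],"rotation":[0,0,0]},{"gripper":1,"offset":[0,0,-20],"rotation":[0,0,0]},{"gripper":1,"offset":[0,0,-60],"rotation":[0,0,0]},{"gripper":1,"offset":[0,0,-86],"rotation":[0,0,0]},{"gripper":1,"offset":[0,0,-86],"rotation":[0,0,0]}]' 60
python3 - <<'E'
from h import *
to(W(-38.6,-22-66-90,96-10),down(YAW-np.pi))
c=cam('side'); 
P=W(-38.6,-22-90,96);print('nose pred',proj(c,P+W(0,64,0)-W(0,0,0)), 'ring',proj(c,W(-38.6,-22,96)))
cv2.imwrite('pics/s4.png',cv2.resize(c['image'][190:300,280:430,::-1],None,fx=5,fy=5,interpolation=cv2.INTER_CUBIC))
E
```

```text
t: 17.65
tool_pos: [0.5332, -0.3059, 0.0081]
tool_rot: [-2.372, 2.06, -0.005]
contact_force: [0.7, -0.3, -0.1]
opening: 0.0431
grip_force: 0.0
t: 18.65
tool_pos: [0.5336, -0.3063, 0.0958]
tool_rot: [-2.372, 2.06, -0.009]
contact_force: [0.1, 0.9, -0.4]
opening: 0.0203
grip_force: 60.2
off [-20.1 -84.8  10. ] rot [-0.004 -0.004  0.007] q [-0.64  0.14  1.75 -0.    1.24  2.36] t 18.65 pos [ 0.5336 -0.3063  0.0958] f [ 0.1  0.9 -0.4] 0.020254615554350725 60.22321701049805
nose pred [349.57540473 231.20852501] ring [343.97418344 227.29469359]
```

View pics/s4.png

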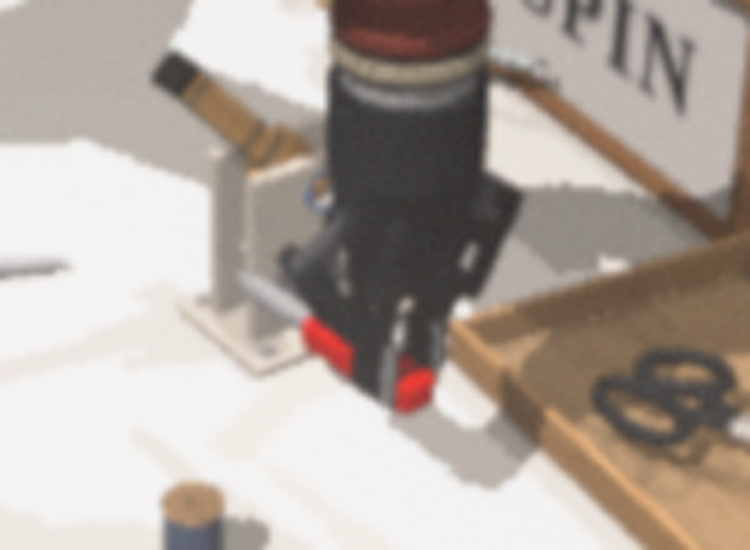

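Run:
```python
from h import *
c=cam('side');o=ctrl.get_obs();print(o['tool_pos'])
t=R.from_rotvec([0,0,-YAW]).apply(o['tool_pos']-O)*1000; print('tcp in bracket',t)
def B(u,v,x):
    p,d=ray(c,u,v);Ri=R.from_rotvec([0,0,-YAW]);p=Ri.apply(p-O);d=Ri.apply(d);return (p+d*(x*.001-p[0])/d[0])*1000
u=lambda x,y:(280+(x+.5)/5-.5,190+(y+.5)/5-.5)
for nm,p in [('nose',(241,277)),('shank',(275,297)),('shoulder',(306,319)),('end top?',(433,372)),('end bottom',(398,410))]: print(nm,B(*u(*p),t[0]))
for z in (0,5,10,15): print(z,[proj(c,W(t[0],t[1]+d,t[2]+z)) for d in (66,130)])
```

```text
[ 0.53161484 -0.30480015  0.09178815]
tcp in bracket [-125.10581616 -196.85077927   91.7881518 ]
nose [-125.10581616  -67.03373479   92.7833551 ]
shank [-125.10581616  -98.05944579   96.67443184]
shoulder [-125.10581616 -125.39748638   97.80232908]
end top? [-125.10581616 -227.75171597  123.15227446]
end bottom [-125.10581616 -202.41184696   85.8793532 ]
0 [array([342.03481943, 256.32007853]), array([327.76243079, 245.28513571])]
5 [array([342.05536967, 254.69767446]), array([327.75325099, 243.69713998])]
10 [array([342.07600667, 253.06842111]), array([327.74403379, 242.10267557])]
15 [array([342.09673097, 251.43227502]), array([327.73477897, 240.50170287])]
```

```bash
python3 -m handwheel '[{"gripper":1,"offset":[0,-20,0],"rotation":[0,-0.035,0]},{"gripper":1,"offset":[0,-45,0],"rotation":[0,-0.035,0]},{"gripper":1,"offset":[0,-70,0],"rotation":[0,-0.035,0]},{"gripper":1,"offset":[-10,-86.5,0],"rotation":[0,-0.035,0]},{"gripper":1,"offset":[-20,-86.5,2],"rotation":[0,-0.035,0]},{"gripper":1,"offset":[-28,-86.5,2],"rotation":[0,-0.035,0]},{"gripper":1,"offset":[-28,-86.5,2],"rotation":[0,-0.035,0]},{"gripper":1,"offset":[-28,-86.5,2],"rotation":[0,-0.035,0]}]'
python3 - <<'E'
from h import *
c=cam('side');o=ctrl.get_obs()
t=R.from_rotvec([0,0,-YAW]).apply(o['tool_pos']-O)*1000; print('tcp in bracket',t,(down(YAW-np.pi).inv()*R.from_rotvec(o['tool_rot'])).as_rotvec())
print('nose',proj(c,W(t[0],t[1]+130,t[2]+6)),'ring',proj(c,W(-38.6,-22,96)))
cv2.imwrite('pics/s5.png',cv2.resize(c['image'][200:265,310:400,::-1],None,fx=8,fy=8,interpolation=cv2.INTER_CUBIC))
E
```

```text
t: 19.75
tool_pos: [0.6135, -0.2655, 0.0906]
tool_rot: [-2.354, 2.045, 0.041]
contact_force: [0.2, -0.2, 0.1]
opening: 0.0201
grip_force: 60.1
tcp in bracket [ -38.61320101 -169.03326641   90.63466741] [ 9.67357020e-05 -3.46033458e-02 -6.13908624e-03]
nose [347.62645244 229.65178387] ring [343.97418344 227.29469359]
```

View pics/s5.png

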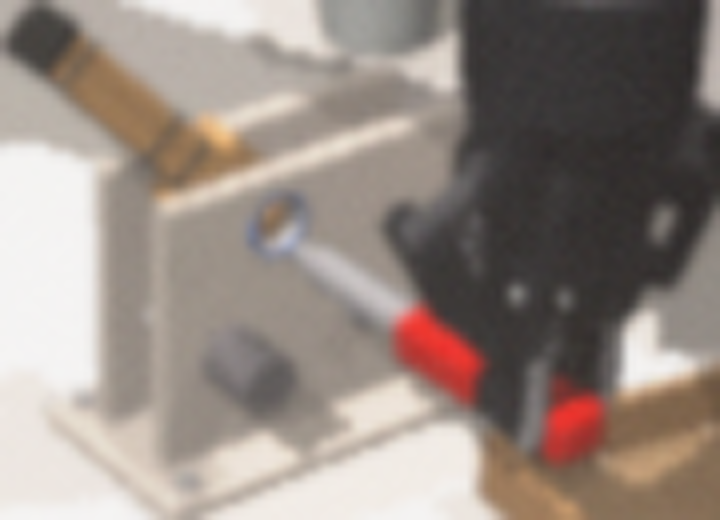

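The ring centre is at about (344.4,227.6) and the nose at (347.1,230.4). The pin's line runs about 2 mm low, so I'll raise it 1.5 mm and push in carefully.

```bash
python3 -m handwheel '[{"gripper":1,"offset":[0,0,-1.5],"rotation":[0,0,0]},{"gripper":1,"offset":[-8,0,-1.5],"rotation":[0,0,0]},{"gripper":1,"offset":[-15,0,-1.5],"rotation":[0,0,0]},{"gripper":1,"offset":[-21,0,-1.5],"rotation":[0,0,0]},{"gripper":1,"offset":[-27,0,-1.5],"rotation":[0,0,0]},{"gripper":1,"offset":[-33,0,-1.5],"rotation":[0,0,0]},{"gripper":1,"offset":[-38,0,-1.5],"rotation":[0,0,0]},{"gripper":1,"offset":[-38,0,-1.5],"rotation":[0,0,0]}]'
python3 - <<'E'
from h import *
o=ctrl.get_obs()
print(R.from_rotvec([0,0,-YAW]).apply(o['tool_pos']-O)*1000,'f',R.from_rotvec([0,0,-YAW]).apply(o['contact_force']),o['wrist_torque'])
E
```

```text
t: 20.8
tool_pos: [0.6087, -0.2271, 0.0933]
tool_rot: [-2.354, 2.044, 0.041]
contact_force: [1.7, 0.3, -1.2]
opening: 0.0203
grip_force: 60.0
[ -38.34521599 -130.19168193   93.25259113] f [ 1.73049995  0.08759173 -1.19598896] [ 0.07079668 -0.22853319 -0.15583749]
```

```bash
python3 -m handwheel '[{"gripper":1,"offset":[-5,0,0],"rotation":[0,0,0]},{"gripper":1,"offset":[-9,0,0],"rotation":[0,0,0]},{"gripper":1,"offset":[-13,0,0],"rotation":[0,0,0]},{"gripper":1,"offset":[-17,0,0],"rotation":[0,0,0]},{"gripper":1,"offset":[-21,0,0],"rotation":[0,0,0]},{"gripper":1,"offset":[-25,0,0],"rotation":[0,0,0]},{"gripper":1,"offset":[-29,0,0],"rotation":[0,0,0]},{"gripper":1,"offset":[-32,0,0],"rotation":[0,0,0]}]'
python3 - <<'E'
from h import *
o=ctrl.get_obs()
print(R.from_rotvec([0,0,-YAW]).apply(o['tool_pos']-O)*1000,'f',R.from_rotvec([0,0,-YAW]).apply(o['contact_force']),o['wrist_torque'])
E
```

```text
t: 21.8
tool_pos: [0.6044, -0.1961, 0.0945]
tool_rot: [-2.354, 2.045, 0.039]
contact_force: [2.9, -1.5, -2.4]
opening: 0.0201
grip_force: 59.8
[-38.44650789 -98.84891194  94.46680169] f [ 2.68979704 -1.86279128 -2.38743345] [-0.39513381 -0.42563312 -0.23964559]
```

```bash
python3 -m handwheel '[{"gripper":1,"offset":[0,0,1],"rotation":[0,0,0]},{"gripper":1,"offset":[0,0,2],"rotation":[0,0,0]},{"gripper":1,"offset":[-3,0,2.3],"rotation":[0,0,0]},{"gripper":1,"offset":[-6,0,2.4],"rotation":[0,0,0]},{"gripper":1,"offset":[-8,0,2.5],"rotation":[0,0,0]},{"gripper":1,"offset":[-10,0,2.5],"rotation":[0,0,0]},{"gripper":1,"offset":[-11.5,0,2.6],"rotation":[0,0,0]},{"gripper":1,"offset":[-13,0,2.6],"rotation":[0,0,0]}]'
python3 - <<'E'
from h import *
o=ctrl.get_obs()
print(R.from_rotvec([0,0,-YAW]).apply(o['tool_pos']-O)*1000,'f',R.from_rotvec([0,0,-YAW]).apply(o['contact_force']),o['wrist_torque'])
E
```

```text
t: 22.8
tool_pos: [0.6031, -0.1883, 0.0932]
tool_rot: [-2.359, 2.05, 0.026]
contact_force: [4.3, -18.0, -3.9]
opening: 0.0203
grip_force: 59.7
[-38.70725154 -90.9489775   93.19297588] f [  1.82939474 -18.43521342  -3.88668511] [-3.09984984 -0.64351626 -0.34023884]
```

I've used all 10 picture views, so I'll check the shoulder gap numerically from the red mask and the camera rays.

Run:
```python
from h import *
c=cam('side');m=red(c); m[:200]=0;m[275:]=0;m[:,:330]=0;m[:,420:]=0
Ri=R.from_rotvec([0,0,-YAW])
p=Ri.apply(c['xyz']-O)
v,u=np.nonzero(m);Y=[]
for a,b in zip(u,v):
    d=Ri.apply(ray(c,a,b)[1]);Y.append((p+d*(-.0386-p[0])/d[0])*1000)
Y=np.array(Y);i=np.argsort(Y[:,1])
print(len(Y),Y[i[-8:]],u[i[-8:]],v[i[-8:]])
for y in (-22,-25,-28,-32): print(y,[proj(c,W(-38.6+a,y,96+b)).round(1) for a,b in((0,0),(0,9),(0,-9),(-11,0))])
x0,y0=346,224
h=cv2.cvtColor(c['image'],cv2.COLOR_RGB2HSV)
for r in range(222,236): print(r,' '.join('%3d/%3d/%3d'%tuple(c['image'][r,k]) for k in range(338,354)))
```

```text
75 [[-38.6        -22.30559219  87.32352317]
 [-38.6        -22.23693456  90.55882695]
 [-38.6        -22.16844227  93.7863394 ]
 [-38.6        -22.10011472  97.00608863]
 [-38.6        -17.61875697  85.03137838]
 [-38.6        -17.55554193  88.28011837]
 [-38.6        -17.49247963  91.52100891]
 [-38.6        -17.42956951  94.75407843]] [344 344 344 344 343 343 343 343] [230 229 228 227 230 229 228 227]
-22 [array([344. , 227.3]), array([344. , 224.5]), array([343.9, 230.1]), array([340.8, 228.5])]
-25 [array([344.6, 227.7]), array([344.7, 225. ]), array([344.6, 230.5]), array([341.4, 228.9])]
-28 [array([345.3, 228.2]), array([345.3, 225.4]), array([345.2, 231. ]), array([342.1, 229.4])]
-32 [array([346.1, 228.8]), array([346.2, 226. ]), array([346.1, 231.6]), array([342.9, 230. ])]
222 212/193/176 219/201/185 218/201/186 211/195/181 177/165/155 116/107/102  70/ 66/ 64  63/ 60/ 59  60/ 57/ 55  59/ 56/ 54  59/ 58/ 56  59/ 57/ 55  62/ 60/ 59  60/ 56/ 57  59/ 57/ 57  60/ 55/ 55
223 222/208/191 213/198/185 194/180/168 184/171/159 162/152/144 117/110/108  77/ 75/ 74  60/ 58/ 57  61/ 57/
[... 1739 characters left out ...]
/ 69 168/ 61/ 55 179/ 57/ 53 187/ 54/ 51 201/ 58/ 52 210/ 51/ 45 209/ 56/ 51 159/ 55/ 52  99/ 58/ 55  63/ 56/ 53
233 150/140/130 144/136/128 146/136/127 144/133/125 141/129/120 139/118/112 142/ 99/ 91 151/ 82/ 76 164/ 68/ 62 173/ 57/ 55 183/ 56/ 52 191/ 51/ 47 184/ 53/ 50 135/ 57/ 54  81/ 59/ 56  63/ 58/ 57
234 148/139/130 143/134/125 141/132/122 144/135/127 141/132/123 140/128/121 139/122/113 140/112/104 144/ 91/ 84 158/ 71/ 66 174/ 62/ 59 180/ 56/ 51 169/ 55/ 51 119/ 61/ 57  73/ 62/ 59  62/ 60/ 59
235 145/137/128 146/135/127 142/133/124 141/133/125 144/135/125 144/135/125 144/135/126 145/132/124 140/118/111 139/ 98/ 89 153/ 79/ 75 169/ 66/ 61 163/ 58/ 56 113/ 61/ 59  71/ 59/ 58  62/ 61/ 58
```

```bash
python3 -m handwheel '[{"gripper":1,"offset":[-1,0,0],"rotation":[0,0,0]},{"gripper":1,"offset":[-2,0,0],"rotation":[0,0,0]},{"gripper":1,"offset":[-3,0,0],"rotation":[0,0,0]},{"gripper":1,"offset":[-3,0,0],"rotation":[0,0,0]},{"gripper":1,"offset":[-2,0,0],"rotation":[0,0,0]},{"gripper":1,"offset":[0,0,0],"rotation":[0,0,0]},{"gripper":1,"offset":[2,0,0],"rotation":[0,0,0]},{"gripper":1,"offset":[2,0,0],"rotation":[0,0,0]}]'
python3 - <<'E'
from h import *
o=ctrl.get_obs()
print(R.from_rotvec([0,0,-YAW]).apply(o['tool_pos']-O)*1000,'f',R.from_rotvec([0,0,-YAW]).apply(o['contact_force']),o['wrist_torque'])
E
```

```text
t: 23.85
tool_pos: [0.6031, -0.1884, 0.0928]
tool_rot: [-2.356, 2.048, 0.032]
contact_force: [3.8, -10.1, -1.1]
opening: 0.0202
grip_force: 59.9
[-38.74260804 -91.07205456  92.83971354] f [  2.42879953 -10.56727292  -1.13532656] [-1.69370065 -0.48640268 -0.35488326]
```

Position held at -91 mm while the push varied, so the shoulder is seated on the cheek. Releasing.

```bash
python3 -m handwheel '[{"gripper":1,"offset":[1.5,0.5,0],"rotation":[0,0,0]},{"gripper":0.3,"offset":[1.5,0.5,0],"rotation":[0,0,0]},{"gripper":0,"offset":[1.5,0.5,0],"rotation":[0,0,0]},{"gripper":-0.3,"offset":[1.5,0.5,0],"rotation":[0,0,0]},{"gripper":-0.3,"offset":[1.5,0.5,0],"rotation":[0,0,0]},{"gripper":-0.3,"offset":[3,0,-40],"rotation":[0,0,0]},{"gripper":-0.3,"offset":[5,0,-90],"rotation":[0,0,0]},{"gripper":-0.3,"offset":[5,0,-130],"rotation":[0,0,0]}]'
python3 -m handwheel '[{"gripper":-0.3,"offset":[20,20,0],"rotation":[0,0,0]},{"gripper":-0.3,"offset":[40,50,0],"rotation":[0,0,0]},{"gripper":-0.3,"offset":[70,90,0],"rotation":[0,0,0]},{"gripper":-0.3,"offset":[100,120,0],"rotation":[0,0,0]},{"gripper":-0.3,"offset":[100,120,0],"rotation":[0,0,0]},{"gripper":-0.3,"offset":[100,120,0],"rotation":[0,0,0]},{"gripper":-0.3,"offset":[100,120,0],"rotation":[0,0,0]},{"gripper":-0.3,"offset":[100,120,0],"rotation":[0,0,0]}]'
python3 - <<'E'
from h import *
Ri=R.from_rotvec([0,0,-YAW])
for n in('side','top'):
    c=cam(n);m=red(c)
    k,l,s,ce=cv2.connectedComponentsWithStats(m)
    for i in range(1,k):
        if s[i,4]>30 and s[i,1]<300 and 285<ce[i][0]<430 :
            r=cv2.minAreaRect(np.argwhere(l==i)[:,::-1].astype(np.float32))
            b=cv2.boxPoints(r);print(n,s[i],ce[i],r)
            if n=='top':
                P=np.array([Ri.apply(onz(c,*q,.103)-O)*1000 for q in b]);print(P.round(1),P.mean(0))
    print('pred handle',[proj(c,W(-38.6,y,96)).round(1) for y in(-22,-64.5,-107)],'nose',proj(c,W(-38.6,42,96)))
    # dark arm tip
    x,y=proj(c,W(-121,0,194)).astype(int);w=c['image'][y-12:y+13,x-12:x+13].max(2);yy,xx=np.nonzero(w<70);print('tip pred',x,y,'dark',xx.mean()+x-12,yy.mean()+y-12,len(xx))
E
```

```text
t: 24.85
tool_pos: [0.6041, -0.1947, 0.224]
tool_rot: [-2.354, 2.044, 0.039]
contact_force: [-0.4, -0.5, 0.9]
opening: 0.0556
grip_force: 0.0
t: 25.85
tool_pos: [0.4997, -0.3095, 0.2183]
tool_rot: [-2.356, 2.043, 0.041]
contact_force: [0.3, -0.3, 0.8]
opening: 0.0556
grip_force: 0.0
side [343 226  23  17 151] [353.86092715 233.81456954] ((353.80767822265625, 234.03843688964844), (24.684158325195312, 6.933752536773682), 33.690067291259766)
pred handle [array([344. , 227.3]), array([353.2, 233.7]), array([362.9, 240.5])] nose [330.80889795 218.09550195]
tip pred 314 201 dark 318.8205128205128 205.23076923076923 39
top [333 184  35  13 282] [349.4787234  189.96453901] ((349.8499755859375, 189.9499969482422), (8.34386157989502, 34.78965759277344), 81.8698959350586)
[[ -29.9  -27.2  103. ]
 [ -28.3 -107.1  103. ]
 [ -47.7 -107.4  103. ]
 [ -49.3  -27.5  103. ]] [-38.81328175 -67.30888455 103.        ]
pred handle [array([330.3, 192.7]), array([348.6, 190.5]), array([366.8, 188.3])] nose [302.8135223  196.10758433]
tip pred 324 224 dark 325.2631578947368 225.06578947368422 76
```

```bash
python3 -c "
from station import ctrl
print(ctrl.finish_job())"
```

```text
the job is handed in; nothing more can be done
None
```

The job is handed in at about 26 s: the arm is raised to about 50°, the pin is in the upper hole from the right, and the gripper has let go and moved clear. The cameras put the pin's shoulder within about 3 mm of the cheek, but I did not see the nose come out on the left, and no verdict came back.

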